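# Sort the stripped turbocharger parts on the balancing bench

## Robot

A 6-joint arm with a two-finger parallel gripper is mounted at the origin on the work surface. World frame = base frame: x ahead of the robot, y to its left, z up, the work surface at z = 0. Lengths are in m, angles in rad, forces in N, time in s.
With the tool pointing down it reaches from about 0.3 to 0.775 m from the base axis. Payload 14.6 kg.
Tool frame: the origin (TCP) lies at the very end of the fingers, on their centre line; the grasp point (between the pads) lies 19 mm behind it (ctrl.hold_point_z is the z of the grasp point in the tool frame, in m); z points along the fingers, y is the direction in which the jaws open and shut (so a half turn about z gives the same grasp; the last joint's range is limited). The gripper opens to 94 mm and grips with 3 to 60 N. Pads are 16 mm wide; open, the fingers measure 119 mm over their backs; the gripper's body (75 mm by 177 mm) begins 78 mm behind the grasp point.
Start: joints at [1.238, 0.3, 1.521, -0, 1.321, -0.067], TCP at [0.144, 0.531, 0.205] pointing down, gripper open.
Joint ranges: [-3.03, 3.03], [-0.79, 2.21], [0.23, 2.52], [-1.04, 4.18], [0, 3.07], [-2.55, 2.55]. Speed limits (rad/s): [2.22, 2.22, 2.57, 3.14, 3.14, 3.14].

## Interface

Orientations are given as [roll, pitch, yaw] about the fixed x, y, z axes, in that order (R = Rz(yaw) Ry(pitch) Rx(roll)).
In Python, from station import ctrl, cams, hand_in gives the robot as it stands.
- The arm moves only by the tool servo_tool, never from a script. Its argument "rows" is a list of rows, each a list of 7 numbers: the shift along the world's x, y, z in m, then the turn, a rotation vector about the world's x, y, z in rad, then the gripper command: -1 is shut, 1 is fully open, values between are in proportion. A call has exactly 8 rows; each row is the pose to reach, as a shift and turn from the pose measured when the call began; what a row does not reach only later rows make up. A row lasts 1/12 s, in which the tool goes at most 41.7 mm and 7.16 degrees, less where a joint would pass 70% of its speed; a pose out of reach is approached as far as the arm can. A call with a gripper value outside its range is refused whole. The fingers move at their own pace and stop on an object; "newtons" is the grip in N (left out, the last holds). Time passes only in rows, so rows that repeat a pose let the fingers close, or fill a call up. It gives the time, the measured TCP pose, the force and the opening at its end, in the units of the state.
- ctrl.get_obs(): the state, without advancing time (a new reading comes with each control period).
- cams.camera(name): name is "scene" or "top" or "wrist"; returns a dict with "image" (400x640x3 uint8, red, green, blue), "depth" (400x640 float32, m along the optical axis (not along the pixel's ray), 0 where there is no reading), "fx", "fy", "cx", "cy" (pixels), "rvec" (rotation vector, rad) and "tvec" (3), from world to camera coordinates, as OpenCV has them; the wrist camera has in their place "hand_eye" (4x4, takes a point from camera to tool coordinates, whose origin is the TCP and whose axes are the flange's). Camera axes: x right, y down, z forward; pixel columns grow to the right and rows downward; lengths in m; the calibration is good to about 2 mm. A picture is of the moment at which its call begins: read the wrist's pose just before it.
- hand_in(): hands the job in, once; it reports no verdict.
Trained networks look in a picture, given as the dict that the camera call returned (one of the last four; its "shot" number tells which), for a name from the list of things; names that differ only in an ending like _2 or _b are one class to them, and where a whole thing is asked for, a point or a joint stands for the part that bears it (a point fixed in the world has none). Each returns a list of dicts, best first, with "p" (0 to 1); they miss things now and then, are a little off and sometimes report something else, mostly with a low value. They report only what shows in the picture. A call takes as long as a camera call. They do not tell look-alikes from the thing itself.
- cams.spot_in(picture, name): "box" ([left, top, right, bottom] as shares, 0 to 1, of the picture: columns of its width, rows of its height, round what is visible of it).
- cams.place_of(picture, name): "at" ([column, row] as shares, 0 to 1, of the picture: columns of its width, rows of its height: a listed point, or the origin of a listed thing).
The state is a dict: "time_s": time; "qpos": joint angles; "joint_vel": joint speeds; "tau": joint torques, N m; "ee_pos": TCP position; "eef_rot": TCP orientation; "force": force on the tool from outside, world axes, zero at the start; "moment": the same for the moment, N m; "grip_width": finger opening in m.
Only numpy, scipy, OpenCV 4.12 (cv2) and the standard library are available. Lean on these libraries where they do the work, as an engineer would, in place of code of your own. Each camera call takes 0.05 s, during which the arm holds its last target.

## Task

Sort the loose parts of the stripped turbochargers: the large compressor wheel goes in the larger square tray and the small one in the smaller square tray, each flat on its back disc, and the turbine rotor stands shaft up in the tall square bin, while the worn brass bush and steel thrust collar both go in the round tub. Set the wheels and the rotor down rather than dropping them, do not tip them over, and leave the bearing housing where it stands.

Things in the scene. Friction and masses are not known exactly. Their poses are not given: they have to be found in the camera images.
- wheel_large: Large bare-aluminium compressor wheel on its flat back disc, vanes up, 42 mm high. Back disc 70 mm diameter; the vanes sweep up from its rim to a straight nose, which from 14 to 39 mm height is a 48 mm cylinder over the vane edges: grip there (below it flares out to the disc). 160 g, give or take a quarter. Origin: centre of the underside, z up along its axis.
- wheel_small: Small bare-aluminium compressor wheel, same form: back disc 46 mm diameter, vaned nose 32 mm diameter from 10 mm to 31 mm height, 34 mm high in all, 60 g. Stands on its back disc. Origin: centre of the underside, z up along its axis.
- rotor: Turbine rotor: dark vaned wheel with a bright steel shaft, standing on the wheel's flat open end, shaft up. Wheel 48 mm across, 26 mm high, on a 37 mm foot; then a 17 mm collar to height 34 mm, the shaft, 11 mm diameter, to 96 mm and a dark 8 mm thread to the top at 108 mm. 260 g, centre of mass low in the wheel. Origin: centre of the underside, z up along the shaft.
- bush: Worn brass bearing bush: plain tube, 20 mm outer diameter, 12 mm bore, 20 mm high, standing on end, 35 g. Origin: centre of its lower end, z up along its axis.
- thrust_collar: Worn steel thrust collar: low spool-shaped ring with a groove round its waist, 28 mm outer diameter, 14 mm high, flat on its face, 40 g; solid to the fingers over its whole height. Origin: centre of its underside, z up along its axis.
- tray_large: Larger low square tray, grey plastic with pale grey foam on its floor, fixed to the bench: 96 mm square inside, 104 mm outside, floor 5 mm and rim 13 mm above the bench. Origin: centre of its underside, x and y along its sides.
- tray_small: Smaller low square tray of the same make, fixed: 66 mm square inside (the large wheel does not fit), 74 mm outside, floor 5 mm and rim 13 mm above the bench. Origin: centre of its underside, x and y along its sides.
- rotor_bin: Tall square grey plastic bin, fixed: 78 mm square inside, 84 mm outside, floor 5 mm above the bench, back and side walls 50 mm high, front wall (its -x side) cut down to 28 mm. Origin: centre of its underside, x towards its back wall, y along its width.
- tub: Round white plastic tub, fixed, open on top: 40 mm high, 110 mm across at the rim and 100 mm at the foot outside, walls and floor 3 mm thick. Origin: centre of its underside.
- bearing_housing: Bystander: rusty-brown cast-iron bearing housing, waisted, standing upright in the same row as the parts; lower flange 82 mm diameter, upper flange 72 mm, 56 mm high, 0.95 kg. It is loose and stays where it is. Origin: centre of its underside.
Things that resemble listed ones, but are neither listed nor needed, are in the scene too. Several things have the shape of the thrust_collar; the one meant has the colours described above.

How it is judged:
By the outcome, as a careful person would: the job done as asked, in the order asked, and still so for the second after the job is handed in, with the robot touching nothing.
It also fails if it takes over 138 s, if anything falls off the work surface, if the arm or the gripper's body presses on something with over 40 N, if the wrist force passes 120 N, or if a joint passes its speed limit or range.

## Working session

There is one attempt and no reset: what is moved stays moved. The work goes in short steps, Python scripts to look and compute and a tool call to move; the robot and the scene stay as the last step left them, time stands still between calls to the robot, and variables do not carry over. Pictures are saved under pics/ and viewed, and the job is handed in when it is done.

Besides the shell and the picture viewer there is one more tool, called after "Call:" as name([rows], argument=value, ...), one row to a line, values as JSON. servo_tool: Moves the arm, as the interface text tells. Its arguments: {"type":"object","properties":{"rows":{"type":"array"},"newtons":{"type":"number"}},"required":["rows"]}

```bash
ls; mkdir -p pics; cat > h.py <<'E'
import numpy as np, cv2
from station import ctrl, cams, hand_in
def save(d,n,crop=None,s=1):
    im=d["image"][:,:,::-1]
    if crop: im=im[crop[1]:crop[3],crop[0]:crop[2]]
    if s!=1: im=cv2.resize(im,None,fx=s,fy=s,interpolation=cv2.INTER_CUBIC)
    cv2.imwrite("pics/"+n,im)
def ext(d):
    return cv2.Rodrigues(np.array(d["rvec"],float))[0],np.array(d["tvec"],float).ravel()
def cloud(d):
    R,t=ext(d);z=d["depth"].astype(float)
    v,u=np.mgrid[0:z.shape[0],0:z.shape[1]]
    P=np.stack([(u-d["cx"])/d["fx"]*z,(v-d["cy"])/d["fy"]*z,z],-1)
    W=(P-t)@R; W[z==0]=np.nan
    return W
def ray(d,u,v,h):
    R,t=ext(d);r=R.T@np.array([(u-d["cx"])/d["fx"],(v-d["cy"])/d["fy"],1]);c=-R.T@t
    return c+r*(h-c[2])/r[2]
E
python3 - <<'E'
from h import *
o=ctrl.get_obs();print(o,ctrl.hold_point_z)
for n in["top","scene"]:
    d=cams.camera(n);save(d,n+"0.png");R,t=ext(d);print(n,-R.T@t,d["fx"],d["cx"],d["cy"])
    np.savez(n+"0.npz",W=cloud(d),im=d["image"])
    for k in["wheel_large","wheel_small","rotor","bush","thrust_collar","tray_large","tray_small","rotor_bin","tub","bearing_housing"]:
        for q in cams.place_of(d,k)[:4]:
            u,v=q["at"][0]*640,q["at"][1]*400
            print(k,round(q["p"],2),round(u),round(v),ray(d,u,v,0.0).round(3))
E
```

```text
pics
{'time_s': 0.0, 'qpos': array([ 1.23840556e+00,  3.00481356e-01,  1.52157449e+00, -1.20568992e-06,
        1.32067624e+00, -6.66227517e-02]), 'joint_vel': array([-1.05249070e-03, -1.26503915e-05,  2.99311032e-04, -8.18662219e-04,
       -7.49496872e-04,  6.69350102e-04]), 'tau': array([ 2.30516940e-03, -5.31812489e+01, -3.52731156e+01,  7.08895829e-02,
        2.45453732e-02, -1.42888407e-04]), 'ee_pos': array([0.14438981, 0.53044515, 0.20488349]), 'eef_rot': array([-3.14045567e+00, -7.46905620e-05,  2.87582489e+00]), 'force': array([-0.56226284,  0.20458294, -0.19472732]), 'moment': array([-0.00928139, -0.04559575, -0.02528903]), 'grip_width': 0.09384559798774629} -0.0188
top [0.41951447 0.02017186 1.0666801 ] 376.2749326439542 312.49639532831486 199.0915211688523
wheel_large 0.69 260 231 [0.404 0.153 0.   ]
wheel_small 0.71 327 215 [ 0.455 -0.035  0.   ]
wheel_small 0.58 258 229 [0.408 0.159 0.   ]
rotor 0.59 215 249 [0.35  0.276 0.   ]
bush 0.52 368 228 [ 0.42  -0.152  0.   ]
thrust_collar 0.47 394 224 [ 0.435 -0.226  0.   ]
thrust_collar 0.41 406 250 [ 0.361 -0.261  0.   ]
t
[... 395 characters left out ...]
82  0.71832919] 408.49934110613054 324.16728532697505 195.91265814675435
wheel_large 0.82 320 148 [0.415 0.16  0.   ]
wheel_small 0.74 290 207 [ 0.451 -0.047  0.   ]
rotor 0.53 318 119 [0.353 0.262 0.   ]
bush 0.66 315 117 [0.34  0.266 0.   ]
bush 0.52 246 236 [ 0.41  -0.161  0.   ]
thrust_collar 0.69 233 265 [ 0.429 -0.233  0.   ]
thrust_collar 0.67 200 262 [ 0.367 -0.26   0.   ]
thrust_collar 0.61 217 237 [ 0.359 -0.195  0.   ]
tray_large 0.66 345 267 [ 0.631 -0.128  0.   ]
tray_small 0.7 247 352 [ 0.558 -0.365  0.   ]
rotor_bin 0.59 402 113 [0.547 0.402 0.   ]
rotor_bin 0.46 244 349 [ 0.55  -0.362  0.   ]
tub 0.98 396 193 [0.646 0.111 0.   ]
bearing_housing 0.6 314 183 [0.462 0.045 0.   ]
```

View pics/top0.png

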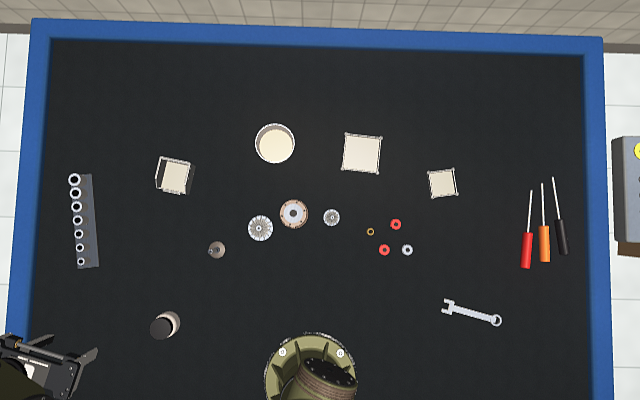

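View pics/scene0.png

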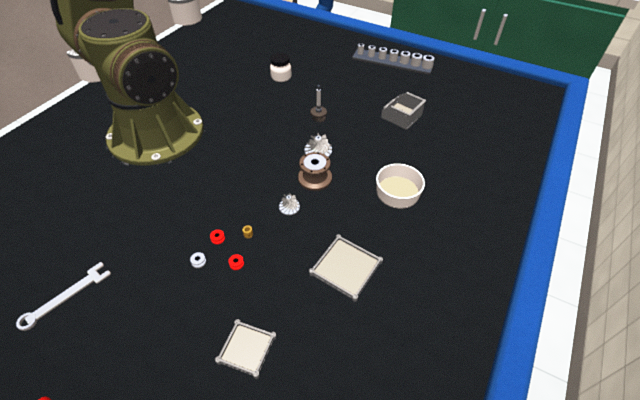

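```bash
python3 - <<'E'
import numpy as np,cv2
a=np.load("top0.npz");b=np.load("scene0.npz")
c1=cv2.resize(a["im"][190:280,180:430,::-1],None,fx=3.1,fy=3.1,interpolation=cv2.INTER_CUBIC)
c2=cv2.resize(b["im"][200:300,170:350,::-1],None,fx=3,fy=3,interpolation=cv2.INTER_CUBIC)
c2=cv2.copyMakeBorder(c2,0,0,0,c1.shape[1]-c2.shape[1],cv2.BORDER_CONSTANT)
cv2.imwrite("pics/crop0.png",np.vstack([c1,c2]))
E
```

```text
(no output)
```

View pics/crop0.png

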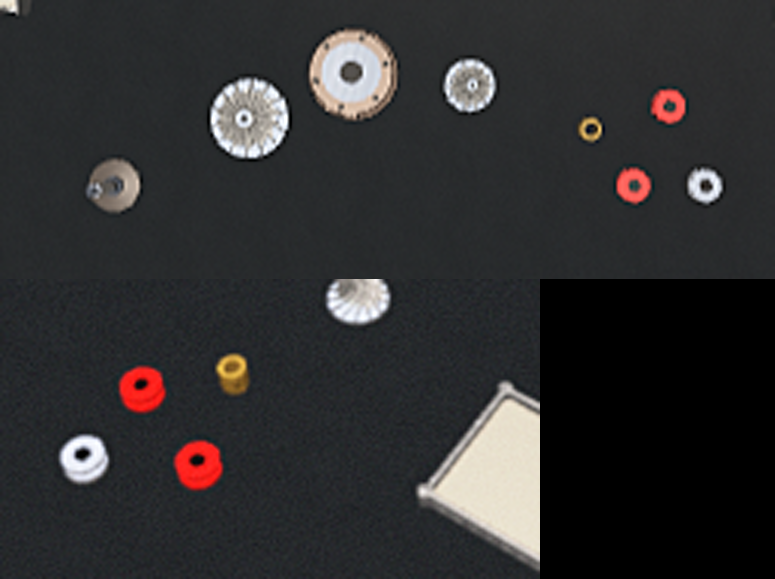

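Collar candidates are the red ring at top (383,246), the red ring at (394,224) and the bare steel ring at (406,250). The steel one fits the description, and the crop confirms it is the only unpainted one. Next I'll measure from depth.

```bash
cat > m.py <<'E'
from h import *
def circ(W,c,r,h0,h1):
    m=(np.hypot(W[...,0]-c[0],W[...,1]-c[1])<r)&(W[...,2]>h0)&(W[...,2]<h1)
    P=W[m]
    if len(P)<3: return None
    (x,y),rr=cv2.minEnclosingCircle(P[:,:2].astype(np.float32))
    return len(P),P.mean(0).round(4),(round(x,4),round(y,4),round(rr,4)),P[:,2].max().round(4)
def box(W,c,r,h0,h1):
    m=(np.abs(W[...,0]-c[0])<r)&(np.abs(W[...,1]-c[1])<r)&(W[...,2]>h0)&(W[...,2]<h1)
    P=W[m]; q=cv2.minAreaRect(P[:,:2].astype(np.float32)); return len(P),q,P[:,2].max()
E
python3 - <<'E'
from m import *
for n in["top0","scene0"]:
    W=np.load(n+".npz")["W"];print(n, "table z",np.nanmedian(W[290:310,250:260,2]) if n=="top0" else np.nanmedian(W[300:310,120:130,2]))
    for k,c,r,h0,h1 in[("wl",(.41,.156),.045,.004,.06),("wl nose",(.41,.156),.045,.02,.06),("ws",(.455,-.04),.035,.004,.06),("ws nose",(.455,-.04),.035,.014,.06),("rotor",(.35,.265),.05,.004,.15),("rotor shaft",(.35,.265),.05,.05,.15),("rotor wheel",(.35,.265),.05,.01,.034),("bush",(.415,-.155),.025,.004,.04),("collar",(.362,-.258),.025,.004,.04),("red1",(.432,-.23),.025,.004,.04),("red2",(.365,-.195),.025,.004,.04),("tub",(.65,.117),.075,.034,.06),("housing",(.458,.055),.055,.045,.08)]:
        print(k,circ(W,c,r,h0,h1))
    for k,c,r,h0,h1 in [("tl",(.632,-.125),.08,.009,.03),("ts",(.555,-.36),.065,.009,.03),("bin",(.548,.39),.075,.02,.07),("binhi",(.548,.39),.075,.04,.07)]:
        print(k,box(W,c,r,h0,h1))
E
```

```text
top0 table z -0.0005345138305010154
wl (357, array([0.4121, 0.1509, 0.0235]), (0.413, 0.1519, 0.035), np.float64(0.0443))
wl nose (229, array([0.4124, 0.1521, 0.0311]), (0.4117, 0.1524, 0.0243), np.float64(0.0443))
ws (158, array([ 0.4462, -0.0466,  0.0196]), (0.4507, -0.0465, 0.0266), np.float64(0.0356))
ws nose (108, array([ 0.4465, -0.0468,  0.0255]), (0.4465, -0.0469, 0.0162), np.float64(0.0356))
rotor (238, array([0.3502, 0.2636, 0.0347]), (0.3468, 0.2625, 0.0464), np.float64(0.1104))
rotor shaft (34, array([0.3503, 0.2637, 0.0875]), (0.349, 0.2644, 0.0041), np.float64(0.1104))
rotor wheel (178, array([0.3503, 0.2636, 0.0268]), (0.3498, 0.2654, 0.0237), np.float64(0.0337))
bush (34, array([ 0.4096, -0.155 ,  0.0167]), (0.4101, -0.1552, 0.0097), np.float64(0.0224))
collar (85, array([ 0.3626, -0.2602,  0.0136]), (0.3609, -0.2605, 0.0152), np.float64(0.0188))
red1 (87, array([ 0.4326, -0.2261,  0.0126]), (0.4328, -0.2207, 0.0207), np.float64(0.0181))
red2 (88, array([ 0.3614, -0.1955,  0.0129]), (0.3665, -0.1926, 0.0207), np.float64(0.0178))
tub (169, array([0.6535, 0.1196, 0.039 
[... 1887 characters left out ...]
0427))
housing (584, array([0.4574, 0.0563, 0.055 ]), (0.455, 0.0598, 0.0376), np.float64(0.0595))
tl (446, ((0.6332188248634338, -0.12714023888111115), (0.10936980694532394, 0.10887245833873749), 85.1511001586914), np.float64(0.015330027263341477))
ts (476, ((0.5533719658851624, -0.3588177561759949), (0.07936492562294006, 0.08050855994224548), 9.018040657043457), np.float64(0.015477880036880397))
bin (623, ((0.5487858057022095, 0.3919903337955475), (0.09257196635007858, 0.09170404821634293), 80.67621612548828), np.float64(0.05288799011015747))
binhi (222, ((0.5601728558540344, 0.3899117112159729), (0.09268568456172943, 0.0691024512052536), 81.2894515991211), np.float64(0.05288799011015747))
```

Call:
servo_tool([
  [0.268, -0.377, -0.06, 0, 0, -0.906, 1],
  [0.268, -0.377, -0.06, 0, 0, -0.906, 1],
  [0.268, -0.377, -0.06, 0, 0, -0.906, 1],
  [0.268, -0.377, -0.06, 0, 0, -0.906, 1],
  [0.268, -0.377, -0.06, 0, 0, -0.906, 1],
  [0.268, -0.377, -0.06, 0, 0, -0.906, 1],
  [0.268, -0.377, -0.06, 0, 0, -0.906, 1],
  [0.268, -0.377, -0.06, 0, 0, -0.906, 1],
])

```text
time_s: 1.77
ee_pos: [0.3367, 0.2595, 0.1626]
eef_rot: [3.141, -0.0, 1.962]
force: [0.4, 0.5, 0.1]
grip_width: 0.0941
```

Call:
servo_tool([
  [0.075, -0.106, -0.01, 0, 0, 0, 1],
  [0.075, -0.106, -0.02, 0, 0, 0, 1],
  [0.075, -0.106, -0.043, 0, 0, 0, 1],
  [0.075, -0.106, -0.043, 0, 0, 0, 1],
  [0.075, -0.106, -0.043, 0, 0, 0, 1],
  [0.075, -0.106, -0.043, 0, 0, 0, 1],
  [0.075, -0.106, -0.043, 0, 0, 0, 1],
  [0.075, -0.106, -0.043, 0, 0, 0, 1],
])

```text
time_s: 2.43
ee_pos: [0.4116, 0.1545, 0.1204]
eef_rot: [3.14, -0.0, 1.964]
force: [-0.3, 0.3, 0.4]
grip_width: 0.0939
```

```bash
cat >> m.py <<'E'
def wcloud(fn=None):
    o=ctrl.get_obs();d=cams.camera("wrist")
    if fn: save(d,fn)
    r,p,y=o["eef_rot"]
    Rx=cv2.Rodrigues(np.array([r,0,0.]))[0];Ry=cv2.Rodrigues(np.array([0,p,0.]))[0];Rz=cv2.Rodrigues(np.array([0,0,float(y)]))[0]
    T=np.eye(4);T[:3,:3]=Rz@Ry@Rx;T[:3,3]=o["ee_pos"];M=T@np.array(d["hand_eye"])
    z=d["depth"].astype(float);v,u=np.mgrid[0:400,0:640]
    P=np.stack([(u-d["cx"])/d["fx"]*z,(v-d["cy"])/d["fy"]*z,z],-1)
    W=P@M[:3,:3].T+M[:3,3];W[z==0]=np.nan
    return W,o,d
E
python3 - <<'E'
from m import *
W,o,d=wcloud("w1.png");print(o["ee_pos"],o["eef_rot"])
print(circ(W,(.412,.1535),.045,.004,.06),circ(W,(.412,.1535),.045,.02,.043),circ(W,(.412,.1535),.02,.036,.043))
E
```

```text
[0.41157555 0.1545157  0.12038025] [ 3.13957675e+00 -1.00296632e-04  1.96382326e+00]
(4054, array([0.4109, 0.1551, 0.0242]), (0.4133, 0.151, 0.0353), np.float64(0.0446)) (2508, array([0.4104, 0.1519, 0.0324]), (0.4133, 0.1513, 0.0247), np.float64(0.043)) (756, array([0.4112, 0.1526, 0.0399]), (0.4119, 0.1535, 0.0199), np.float64(0.043))
```

View pics/w1.png

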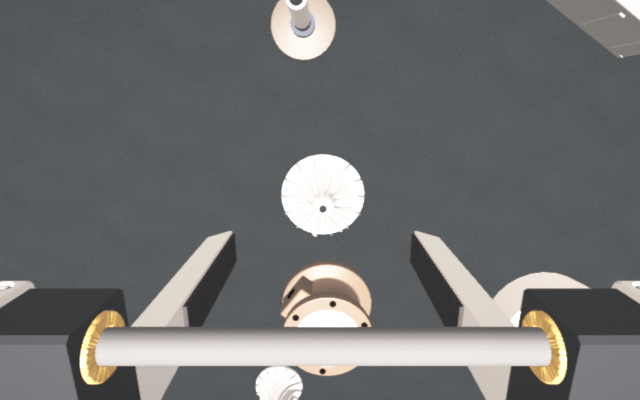

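The wrist picture shows the large wheel at (323,195), centred between the fingers, and it measures (0.4125, 0.1525). Descending to grip it.

Call:
servo_tool([
  [0.001, -0.002, -0.03, 0, 0, 0, 1],
  [0.001, -0.002, -0.06, 0, 0, 0, 1],
  [0.001, -0.002, -0.085, 0, 0, 0, 1],
  [0.001, -0.002, -0.105, 0, 0, 0, 1],
  [0.001, -0.002, -0.105, 0, 0, 0, 1],
  [0.001, -0.002, -0.105, 0, 0, 0, 0],
  [0.001, -0.002, -0.105, 0, 0, 0, -1],
  [0.001, -0.002, -0.105, 0, 0, 0, -1],
], newtons=20)

```text
time_s: 3.15
ee_pos: [0.4134, 0.153, 0.0169]
eef_rot: [3.137, 0.0, 1.964]
force: [-0.3, -0.3, 0.2]
grip_width: 0.0774
```

Call:
servo_tool([
  [0, 0, 0, 0, 0, 0, -1],
  [0, 0, 0, 0, 0, 0, -1],
  [0, 0, 0, 0, 0, 0, -1],
  [0, 0, 0, 0, 0, 0, -1],
  [0, 0, 0, 0, 0, 0, -1],
  [0, 0, 0, 0, 0, 0, -1],
  [0, 0, 0, 0, 0, 0, -1],
  [0, 0, 0, 0, 0, 0, -1],
])

```text
time_s: 3.82
ee_pos: [0.4134, 0.153, 0.017]
eef_rot: [3.137, 0.0, 1.964]
force: [-1.9, -0.1, 6.3]
grip_width: 0.0477
```

Call:
servo_tool([
  [0, 0, 0.01, 0, 0, 0, -1],
  [0, 0, 0.03, -0.002, 0.004, 0, -1],
  [0, 0, 0.055, -0.002, 0.004, 0, -1],
  [0, 0, 0.08, -0.002, 0.004, 0, -1],
  [0.01, -0.015, 0.1, -0.002, 0.004, -0.05, -1],
  [0.03, -0.04, 0.1, -0.002, 0.004, -0.1, -1],
  [0.05, -0.065, 0.1, -0.002, 0.004, -0.2, -1],
  [0.07, -0.09, 0.1, -0.002, 0.004, -0.3, -1],
])

```text
time_s: 4.48
ee_pos: [0.4841, 0.0619, 0.1181]
eef_rot: [3.14, 0.001, 1.66]
force: [0.8, 1.1, -1.3]
grip_width: 0.0473
```

Call:
servo_tool([
  [0.02, -0.026, 0, 0, 0, -0.05, -1],
  [0.042, -0.054, 0, 0, 0, -0.1, -1],
  [0.067, -0.085, 0, 0, 0, -0.176, -1],
  [0.092, -0.117, 0, 0, 0, -0.176, -1],
  [0.117, -0.149, 0, 0, 0, -0.176, -1],
  [0.136, -0.174, 0, 0, 0, -0.176, -1],
  [0.148, -0.1895, 0, 0, 0, -0.176, -1],
  [0.148, -0.1895, 0, 0, 0, -0.176, -1],
])

```text
time_s: 5.15
ee_pos: [0.6331, -0.1308, 0.1177]
eef_rot: [3.141, 0.002, 1.482]
force: [-1.1, -1.0, -1.7]
grip_width: 0.0477
```

```bash
python3 - <<'E'
from m import *
d=cams.camera("scene");save(d,"s2.png",(250,150,450,320),3)
W,o,_=wcloud("w2.png");print(o["ee_pos"],o["eef_rot"],o["force"])
for h in(.009,):print(box(W,(.632,-.1275),.08,.009,.03))
print(circ(W,o["ee_pos"][:2],.05,.09,.112), circ(W,o["ee_pos"][:2],.05,.112,.16))
E
```

```text
[ 0.63217497 -0.1289743   0.11762875] [3.14134701e+00 1.11423420e-03 1.48255742e+00] [-0.0794547   0.27519444 -2.59429534]
(1898, ((0.6328270435333252, -0.1174955740571022), (0.08925848454236984, 0.10901498794555664), 83.2825927734375), np.float64(0.014956390136409037))
(3707, array([ 0.6375, -0.1139,  0.1055]), (0.6329, -0.1303, 0.0354), np.float64(0.112)) (9366, array([ 0.6319, -0.1253,  0.1341]), (0.6336, -0.1211, 0.036), np.float64(0.16))
```

View pics/s2.png

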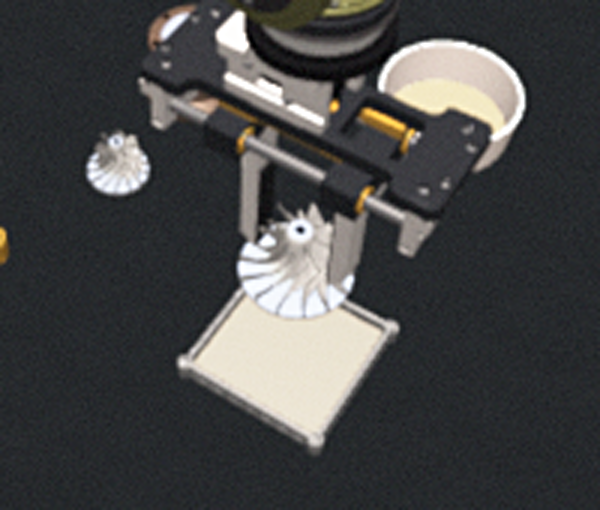

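View pics/w2.png

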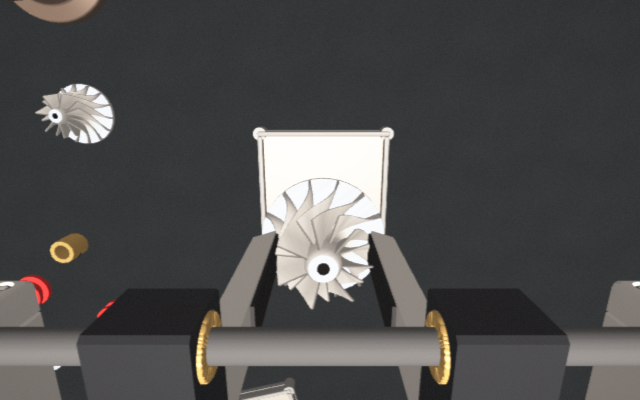

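The wheel hangs level and centred over the tray. Lowering it.

Call:
servo_tool([
  [0, 0.0015, -0.03, 0, 0, 0, -1],
  [0, 0.0015, -0.06, 0, 0, 0, -1],
  [0, 0.0015, -0.08, 0, 0, 0, -1],
  [0, 0.0015, -0.088, 0, 0, 0, -1],
  [0, 0.0015, -0.092, 0, 0, 0, -1],
  [0, 0.0015, -0.094, 0, 0, 0, -1],
  [0, 0.0015, -0.095, 0, 0, 0, -1],
  [0, 0.0015, -0.095, 0, 0, 0, -1],
])

```text
time_s: 5.92
ee_pos: [0.6323, -0.1263, 0.0241]
eef_rot: [3.14, 0.001, 1.484]
force: [-0.3, -0.1, -1.6]
grip_width: 0.0474
```

Call:
servo_tool([
  [0, 0, -0.001, 0, 0, 0, -1],
  [0, 0, -0.0015, 0, 0, 0, -1],
  [0, 0, -0.002, 0, 0, 0, -1],
  [0, 0, -0.0025, 0, 0, 0, -1],
  [0, 0, -0.003, 0, 0, 0, -1],
  [0, 0, -0.003, 0, 0, 0, -1],
  [0, 0, -0.003, 0, 0, 0, -1],
  [0, 0, -0.003, 0, 0, 0, -1],
])

```text
time_s: 6.58
ee_pos: [0.6324, -0.1264, 0.0221]
eef_rot: [3.139, 0.001, 1.484]
force: [-5.2, 0.4, 7.6]
grip_width: 0.0477
```

Call:
servo_tool([
  [0, 0, 0, 0, 0, 0, 0.2],
  [0, 0, 0, 0, 0, 0, 0.4],
  [0, 0, 0, 0, 0, 0, 0.5],
  [0, 0, 0, 0, 0, 0, 0.5],
  [0, 0, 0.01, 0, 0, 0, 0.5],
  [0, 0, 0.03, 0, 0, 0, 0.5],
  [0, 0, 0.06, 0, 0, 0, 0.5],
  [0, 0, 0.08, 0, 0, 0, 0.5],
])

```text
time_s: 7.25
ee_pos: [0.6329, -0.1265, 0.1051]
eef_rot: [3.137, 0.002, 1.484]
force: [0.7, 0.1, 1.3]
grip_width: 0.0706
```

Call:
servo_tool([
  [-0.037, 0.016, 0, 0, 0.004, 0, 0.5],
  [-0.074, 0.032, 0, 0, 0.004, 0, 0.5],
  [-0.111, 0.048, 0, 0, 0.004, 0, 0.5],
  [-0.148, 0.064, 0, 0, 0.004, 0, 0.5],
  [-0.172, 0.074, 0, 0, 0.004, 0, 0.5],
  [-0.1855, 0.08, 0, 0, 0.004, 0, 0.5],
  [-0.1855, 0.08, 0, 0, 0.004, 0, 0.5],
  [-0.1855, 0.08, 0, 0, 0.004, 0, 0.5],
])

```text
time_s: 7.92
ee_pos: [0.448, -0.0465, 0.1061]
eef_rot: [3.139, 0.002, 1.484]
force: [-0.4, -0.5, 0.0]
grip_width: 0.0707
```

```bash
python3 - <<'E'
from m import *
W,o,d=wcloud("w3.png");print(o["ee_pos"],o["eef_rot"],o["force"])
print(circ(W,(.4475,-.0465),.035,.004,.06),circ(W,(.4475,-.0465),.03,.014,.036))
d=cams.camera("scene");save(d,"s3.png",(200,150,450,320),3)
E
```

```text
[ 0.4479944  -0.04653482  0.10607431] [3.13946924e+00 2.19601378e-03 1.48411322e+00] [-3.84784498e-01 -4.55447286e-01  3.57416255e-04]
(1966, array([ 0.4481, -0.0449,  0.0199]), (0.4479, -0.0482, 0.0232), np.float64(0.036)) (1315, array([ 0.4471, -0.0464,  0.0262]), (0.4481, -0.0479, 0.0167), np.float64(0.0358))
```

View pics/s3.png

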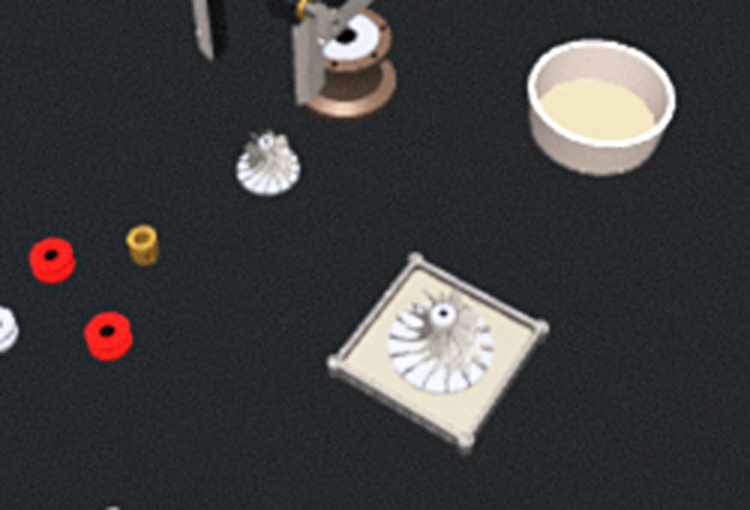

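View pics/w3.png

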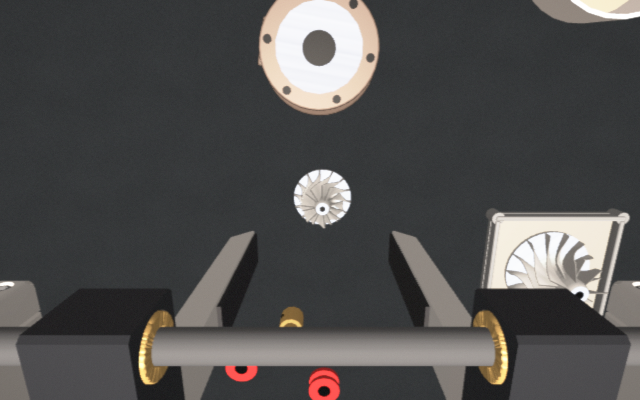

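The large wheel sits flat in its tray. The small wheel is centred between the fingers at (322,197).

Call:
servo_tool([
  [0, -0.0005, -0.03, 0, 0.002, 0, 0.5],
  [0, -0.0005, -0.06, 0, 0.002, 0, 0.5],
  [0, -0.0005, -0.08, 0, 0.002, 0, 0.5],
  [0, -0.0005, -0.094, 0, 0.002, 0, 0.5],
  [0, -0.0005, -0.094, 0, 0.002, 0, 0.5],
  [0, -0.0005, -0.094, 0, 0.002, 0, 0],
  [0, -0.0005, -0.094, 0, 0.002, 0, -1],
  [0, -0.0005, -0.094, 0, 0.002, 0, -1],
], newtons=15)

```text
time_s: 8.68
ee_pos: [0.4493, -0.0476, 0.0126]
eef_rot: [3.14, 0.002, 1.483]
force: [-0.9, -0.1, -1.0]
grip_width: 0.054
```

Call:
servo_tool([
  [0, 0, 0, 0, 0, 0, -1],
  [0, 0, 0, 0, 0, 0, -1],
  [0, 0, 0, 0, 0, 0, -1],
  [0, 0, 0, 0, 0, 0, -1],
  [0, 0, 0, 0, 0, 0, -1],
  [0, 0, 0, 0, 0, 0, -1],
  [0, 0, 0, 0, 0, 0, -1],
  [0, 0, 0, 0, 0, 0, -1],
])

```text
time_s: 9.35
ee_pos: [0.4496, -0.0476, 0.0129]
eef_rot: [3.14, 0.003, 1.484]
force: [-1.5, 0.9, 5.9]
grip_width: 0.0316
```

Call:
servo_tool([
  [0, 0, 0.01, 0, 0, 0, -1],
  [0, 0, 0.03, 0, 0, 0, -1],
  [0, 0, 0.055, 0, 0, 0, -1],
  [0, 0, 0.075, 0, 0, 0.03, -1],
  [0.005, -0.015, 0.085, 0, 0, 0.08, -1],
  [0.013, -0.04, 0.085, 0, 0, 0.13, -1],
  [0.023, -0.07, 0.085, 0, 0, 0.19, -1],
  [0.034, -0.102, 0.085, 0, 0, 0.244, -1],
])

```text
time_s: 10.02
ee_pos: [0.4838, -0.1505, 0.099]
eef_rot: [3.139, 0.003, 1.732]
force: [0.1, 0.2, -0.6]
grip_width: 0.0315
```

Call:
servo_tool([
  [0.011, -0.033, 0, 0, 0, 0, -1],
  [0.022, -0.066, 0, 0, 0, 0, -1],
  [0.033, -0.1, 0, 0, 0, 0, -1],
  [0.044, -0.134, 0, 0, 0, 0, -1],
  [0.055, -0.168, 0, 0, 0, 0, -1],
  [0.063, -0.193, 0, 0, 0, 0, -1],
  [0.068, -0.208, 0, 0, 0, 0, -1],
  [0.068, -0.208, 0, 0, 0, 0, -1],
])

```text
time_s: 10.68
ee_pos: [0.5517, -0.3611, 0.099]
eef_rot: [3.139, 0.003, 1.729]
force: [-1.2, 1.9, -0.7]
grip_width: 0.0314
```

```bash
python3 - <<'E'
from m import *
W,o,d=wcloud("w4.png");print(o["ee_pos"],o["eef_rot"],o["force"],o["grip_width"])
print(box(W,(.553,-.3595),.06,.009,.03))
d=cams.camera("scene");save(d,"s4.png",(170,250,370,400),3)
E
```

```text
[ 0.55170843 -0.36113649  0.09904386] [3.13910747 0.00317961 1.72938209] [-1.19609695  1.92273781 -0.71842363] 0.031423260424865714
(1585, ((0.5524343252182007, -0.35458803176879883), (0.07913428544998169, 0.06693699210882187), 8.993892669677734), np.float64(0.015531085782514886))
```

View pics/s4.png

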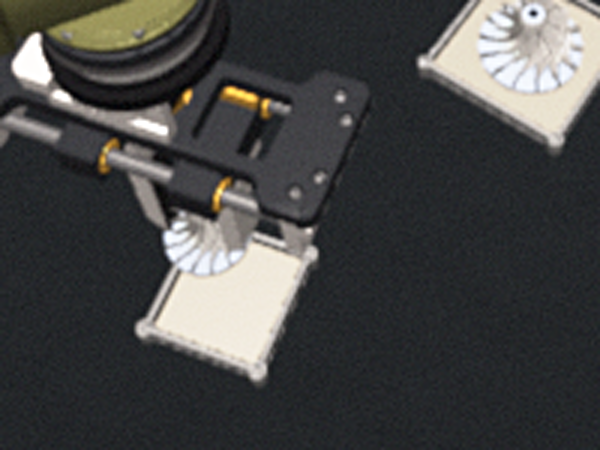

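View pics/w4.png

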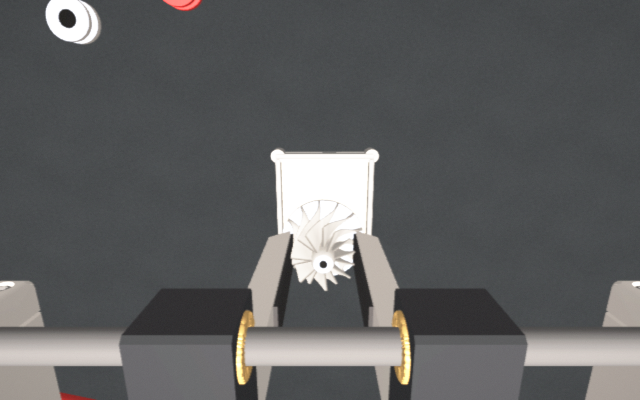

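Call:
servo_tool([
  [0.001, 0.0015, -0.025, 0, 0, 0, -1],
  [0.001, 0.0015, -0.05, 0, 0, 0, -1],
  [0.001, 0.0015, -0.067, 0, 0.002, 0, -1],
  [0.001, 0.0015, -0.074, 0, 0.002, 0, -1],
  [0.001, 0.0015, -0.077, 0, 0.002, 0, -1],
  [0.001, 0.0015, -0.079, 0, 0.002, 0, -1],
  [0.001, 0.0015, -0.0795, 0, 0.002, 0, -1],
  [0.001, 0.0015, -0.0795, 0, 0.002, 0, -1],
])

```text
time_s: 11.45
ee_pos: [0.553, -0.357, 0.0206]
eef_rot: [3.14, 0.003, 1.731]
force: [-0.0, -0.4, -1.1]
grip_width: 0.0318
```

Call:
servo_tool([
  [0, 0, -0.0005, 0, 0, 0, -1],
  [0, 0, -0.001, 0, 0, 0, -1],
  [0, 0, -0.0015, 0, 0, 0, -1],
  [0, 0, -0.002, 0, 0, 0, -1],
  [0, 0, -0.0025, 0, 0, 0, -1],
  [0, 0, -0.0025, 0, 0, 0, -1],
  [0, 0, -0.0025, 0, 0, 0, -1],
  [0, 0, -0.0025, 0, 0, 0, -1],
])

```text
time_s: 12.12
ee_pos: [0.5529, -0.357, 0.0181]
eef_rot: [3.14, 0.003, 1.731]
force: [-0.1, -0.5, -0.8]
grip_width: 0.0317
```

Call:
servo_tool([
  [0, -0.002, -0.0002, 0, 0, 0, -1],
  [0, -0.002, -0.0005, 0, 0, 0, -1],
  [0, -0.002, -0.0008, 0, 0, 0, -1],
  [0, -0.002, -0.0012, 0, 0, 0, -1],
  [0, -0.002, -0.0015, 0, 0, 0, -1],
  [0, -0.002, -0.0015, 0, 0, 0, -1],
  [0, -0.002, -0.0015, 0, 0, 0, -1],
  [0, -0.002, -0.0015, 0, 0, 0, -1],
])

```text
time_s: 12.78
ee_pos: [0.5531, -0.3593, 0.018]
eef_rot: [3.14, 0.004, 1.731]
force: [-4.4, 3.0, 11.4]
grip_width: 0.0315
```

Contact shows as +12 N. Releasing, opening modestly to about 52 mm.

Call:
servo_tool([
  [0, 0, 0.0005, 0, 0, 0, 0],
  [0, 0, 0.0005, 0, 0, 0, 0.15],
  [0, 0, 0.0005, 0, 0, 0, 0.15],
  [0, 0, 0.0005, 0, 0, 0, 0.15],
  [0, 0, 0.01, 0, 0, 0, 0.15],
  [0, 0, 0.03, 0, 0, 0, 0.15],
  [0, 0, 0.06, 0, 0, 0, 0.15],
  [0, 0, 0.09, 0, 0, 0, 0.15],
])

```text
time_s: 13.45
ee_pos: [0.5528, -0.359, 0.1091]
eef_rot: [3.141, 0.003, 1.731]
force: [-0.4, 1.1, 0.4]
grip_width: 0.0541
```

Call:
servo_tool([
  [-0.01, 0.03, 0.02, 0, 0, 0.03, 0.15],
  [-0.022, 0.068, 0.05, 0, 0, 0.06, 0.15],
  [-0.034, 0.105, 0.056, 0, 0, 0.09, 0.15],
  [-0.046, 0.142, 0.056, 0, 0, 0.12, 0.15],
  [-0.058, 0.179, 0.056, 0, 0, 0.15, 0.15],
  [-0.07, 0.216, 0.056, 0, 0, 0.18, 0.15],
  [-0.082, 0.253, 0.056, 0, 0, 0.21, 0.15],
  [-0.094, 0.29, 0.056, 0, 0, 0.24, 0.15],
])

```text
time_s: 14.12
ee_pos: [0.4578, -0.0675, 0.1658]
eef_rot: [3.14, 0.003, 1.973]
force: [0.8, 0.7, 0.2]
grip_width: 0.0539
```

Call:
servo_tool([
  [-0.012, 0.037, 0, 0, 0, 0, 0.15],
  [-0.024, 0.074, 0, 0, 0, 0, 0.15],
  [-0.036, 0.111, 0, 0, 0, 0, 0.15],
  [-0.048, 0.148, 0, 0, 0, 0, 0.15],
  [-0.06, 0.185, 0, 0, 0, 0, 0.15],
  [-0.072, 0.222, 0, 0, 0, 0, 0.15],
  [-0.08, 0.25, 0, 0, 0, 0, 0.15],
  [-0.08, 0.25, 0, 0, 0, 0, 0.15],
])

```text
time_s: 14.78
ee_pos: [0.3765, 0.1861, 0.1665]
eef_rot: [3.139, 0.003, 1.976]
force: [0.2, -0.5, 0.2]
grip_width: 0.054
```

```bash
python3 - <<'E'
from m import *
W,o,d=wcloud("w5.png");print(o["ee_pos"],o["eef_rot"],o["force"],o["grip_width"])
print(circ(W,(.3515,.2655),.03,.05,.112),circ(W,(.3515,.2655),.015,.04,.095),circ(W,(.3515,.2655),.04,.005,.03))
d=cams.camera("scene");save(d,"s5.png",(170,200,420,400),3)
E
```

```text
[0.37649528 0.18605967 0.16651711] [3.13888305e+00 2.85015382e-03 1.97643768e+00] [ 0.15844074 -0.46724907  0.2094552 ] 0.053973087257192416
(230, array([0.3507, 0.2646, 0.1013]), (0.351, 0.2644, 0.0054), np.float64(0.1099)) (24, array([0.3493, 0.2613, 0.0644]), (0.3501, 0.2628, 0.0051), np.float64(0.0948)) (1920, array([0.3507, 0.2653, 0.0271]), (0.3517, 0.2652, 0.0233), np.float64(0.03))
```

View pics/s5.png

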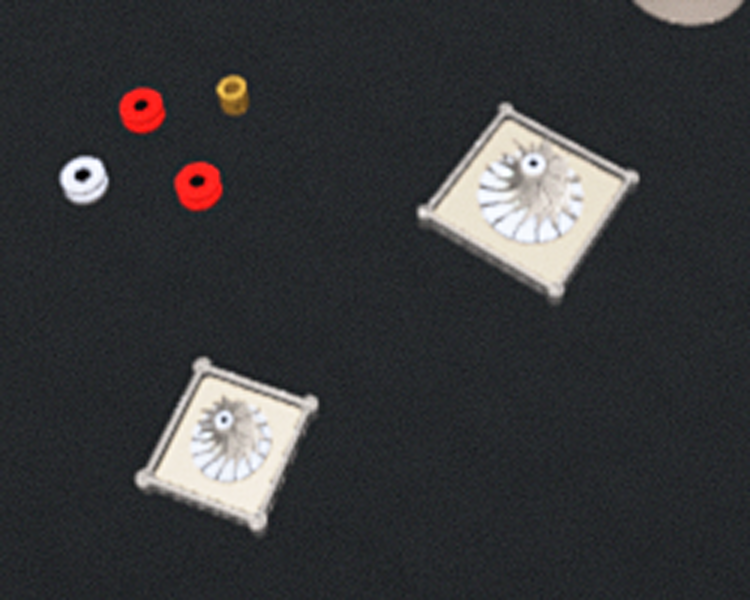

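View pics/w5.png

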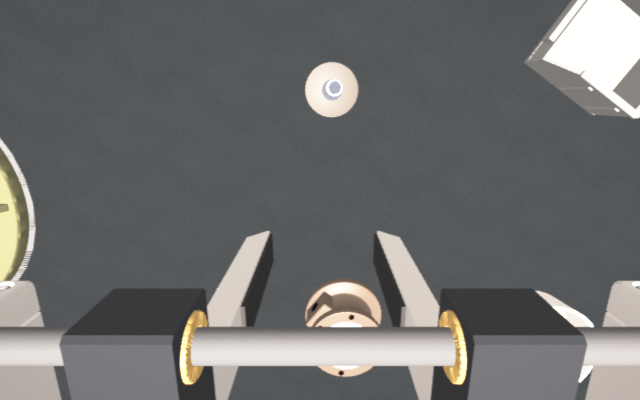

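Both wheels lie flat in their trays. The rotor is at (0.351, 0.2647).

Call:
servo_tool([
  [-0.012, 0.036, 0, 0.002, 0.004, 0, 0.15],
  [-0.022, 0.068, 0, 0.002, 0.004, 0, 0.15],
  [-0.0255, 0.0786, 0, 0.002, 0.004, 0, 0.15],
  [-0.0255, 0.0786, 0, 0.002, 0.004, 0, 0.15],
  [-0.0255, 0.0786, -0.01, 0.002, 0.004, 0, 0.15],
  [-0.0255, 0.0786, -0.02, 0.002, 0.004, 0, 0.15],
  [-0.0255, 0.0786, -0.035, 0.002, 0.004, 0, 0.15],
  [-0.0255, 0.0786, -0.035, 0.002, 0.004, 0, 0.15],
])

```text
time_s: 15.55
ee_pos: [0.3514, 0.2597, 0.1283]
eef_rot: [-3.136, 0.001, 1.973]
force: [0.2, 0.9, 0.0]
grip_width: 0.0544
```

```bash
python3 - <<'E'
from m import *
W,o,d=wcloud("w6.png");print(o["ee_pos"],o["eef_rot"],o["force"],o["grip_width"])
print(circ(W,(.3515,.2655),.03,.097,.112),circ(W,(.3515,.2655),.04,.005,.03))
E
```

```text
[0.35143442 0.25967708 0.12825908] [-3.13646351e+00  9.92129052e-04  1.97324097e+00] [0.17325991 0.86193171 0.01225089] 0.054400638216449124
(201, array([0.3504, 0.2663, 0.1061]), (0.3515, 0.2659, 0.0047), np.float64(0.1099)) (1814, array([0.3494, 0.2685, 0.0269]), (0.3508, 0.2653, 0.0238), np.float64(0.0299))
```

View pics/w6.png

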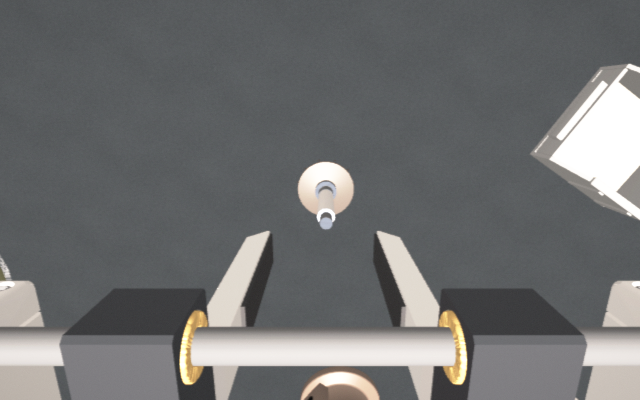

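Call:
servo_tool([
  [0, 0.0055, 0, 0.002, -0.005, 0, 0.15],
  [0, 0.0055, 0, 0.002, -0.005, 0, 0.15],
  [0, 0.0055, -0.015, 0.002, -0.005, 0, 0.15],
  [0, 0.0055, -0.035, 0.002, -0.005, 0, 0.15],
  [0, 0.0055, -0.055, 0.002, -0.005, 0, 0.15],
  [0, 0.0055, -0.073, 0.002, -0.005, 0, 0.15],
  [0, 0.0055, -0.073, 0.002, -0.005, 0, 0.15],
  [0, 0.0055, -0.073, 0.002, -0.005, 0, 0.15],
])

```text
time_s: 16.27
ee_pos: [0.3518, 0.2656, 0.0569]
eef_rot: [3.141, 0.001, 1.973]
force: [-0.2, 0.0, 0.0]
grip_width: 0.0542
```

Call:
servo_tool([
  [0, 0, 0, 0, 0, 0, -0.3],
  [0, 0, 0, 0, 0, 0, -0.5],
  [0, 0, 0, 0, 0, 0, -0.7],
  [0, 0, 0, 0, 0, 0, -0.8],
  [0, 0, 0, 0, 0, 0, -1],
  [0, 0, 0, 0, 0, 0, -1],
  [0, 0, 0, 0, 0, 0, -1],
  [0, 0, 0, 0, 0, 0, -1],
], newtons=25)

```text
time_s: 16.93
ee_pos: [0.3518, 0.2655, 0.0569]
eef_rot: [3.141, 0.001, 1.973]
force: [-1.0, -0.4, 0.8]
grip_width: 0.0105
```

Call:
servo_tool([
  [0, 0, 0, 0, 0, 0, -1],
  [0, 0, 0, 0, 0, 0, -1],
  [0, 0, 0.005, 0, 0, 0, -1],
  [0, 0, 0.01, 0, 0, 0, -1],
  [0, 0, 0.02, 0, 0, 0, -1],
  [0, 0, 0.035, 0, 0, 0, -1],
  [0, 0, 0.055, 0, 0, 0, -1],
  [0, 0, 0.075, 0, 0, 0, -1],
])

```text
time_s: 17.6
ee_pos: [0.3516, 0.2654, 0.1333]
eef_rot: [3.141, 0.001, 1.973]
force: [0.5, 0.5, -1.9]
grip_width: 0.0105
```

Call:
servo_tool([
  [0.006, 0.004, 0.004, 0, 0, 0, -1],
  [0.018, 0.0115, 0.008, 0, 0, 0, -1],
  [0.035, 0.0225, 0.012, 0, 0, 0, -1],
  [0.055, 0.0355, 0.012, 0, 0, 0, -1],
  [0.075, 0.048, 0.012, 0, 0, 0, -1],
  [0.095, 0.061, 0.012, 0, 0, 0, -1],
  [0.115, 0.074, 0.012, 0, 0, 0, -1],
  [0.135, 0.087, 0.012, 0, 0, 0, -1],
])

```text
time_s: 18.27
ee_pos: [0.4877, 0.3531, 0.1448]
eef_rot: [-3.141, 0.001, 1.973]
force: [-0.4, 0.8, -2.4]
grip_width: 0.0106
```

Call:
servo_tool([
  [0.02, 0.013, 0, 0, 0, 0, -1],
  [0.035, 0.022, 0, 0, 0, 0, -1],
  [0.048, 0.031, 0, 0, 0, 0, -1],
  [0.056, 0.036, 0, 0, 0, 0, -1],
  [0.0615, 0.0395, 0, 0, 0, 0, -1],
  [0.0615, 0.0395, 0, 0, 0, 0, -1],
  [0.0615, 0.0395, 0, 0, 0, 0, -1],
  [0.0615, 0.0395, 0, 0, 0, 0, -1],
])

```text
time_s: 18.93
ee_pos: [0.5488, 0.3924, 0.1448]
eef_rot: [-3.141, 0.001, 1.973]
force: [0.2, 0.2, -2.0]
grip_width: 0.0106
```

```bash
python3 - <<'E'
from m import *
W,o,d=wcloud("w7.png");print(o["ee_pos"],o["eef_rot"],o["force"],o["grip_width"])
d=cams.camera("scene");save(d,"s7.png",(300,30,500,180),3)
W=cloud(d);m=(np.hypot(W[...,0]-.548,W[...,1]-.392)<.05)&(W[...,2]>.06)&(W[...,2]<.105);print(W[m].min(0),W[m].max(0))
print(circ(W,(.548,.392),.04,.06,.105),circ(W,(.548,.392),.04,.08,.105))
E
```

```text
[0.54882619 0.39240711 0.14475613] [-3.14103748e+00  1.25540879e-03  1.97337799e+00] [ 0.23512455  0.22029145 -2.0266134 ] 0.01062399493294247
[0.52631575 0.37587073 0.08608901] [0.5691548  0.39493922 0.10487838]
(66, array([0.5517, 0.3843, 0.0948]), (0.5477, 0.39, 0.0215), np.float64(0.1049)) (66, array([0.5517, 0.3843, 0.0948]), (0.5477, 0.39, 0.0215), np.float64(0.1049))
```

View pics/s7.png

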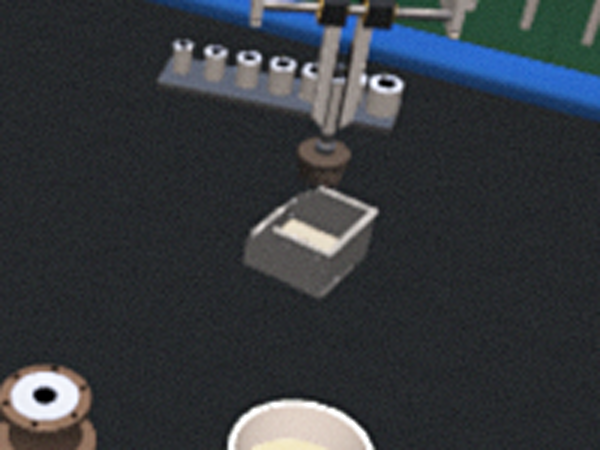

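View pics/w7.png

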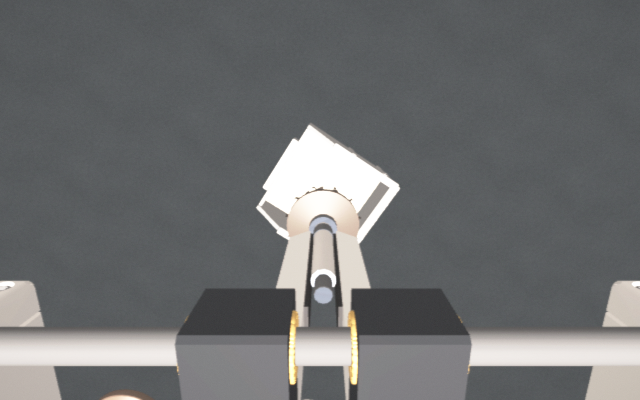

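The rotor hangs upright above the bin. Lowering it.

Call:
servo_tool([
  [-0.001, 0, -0.015, 0, 0, 0, -1],
  [-0.001, 0, -0.035, 0, 0, 0, -1],
  [-0.001, 0, -0.055, 0, 0, 0, -1],
  [-0.001, 0, -0.068, 0, 0, 0, -1],
  [-0.001, 0, -0.075, 0, 0, 0, -1],
  [-0.001, 0, -0.078, 0, 0, 0, -1],
  [-0.001, 0, -0.08, 0, 0, 0, -1],
  [-0.001, 0, -0.081, 0, 0, 0, -1],
])

```text
time_s: 19.7
ee_pos: [0.5482, 0.3927, 0.0649]
eef_rot: [3.14, 0.001, 1.973]
force: [-0.1, 0.0, -2.6]
grip_width: 0.0107
```

Call:
servo_tool([
  [0, 0, -0.0005, 0, 0, 0, -1],
  [0, 0, -0.001, 0, 0, 0, -1],
  [0, 0, -0.0015, 0, 0, 0, -1],
  [0, 0, -0.0015, 0, 0, 0, -1],
  [0, 0, -0.0015, 0, 0, 0, -1],
  [0, 0, -0.0015, 0, 0, 0, -1],
  [0, 0, -0.0015, 0, 0, 0, -1],
  [0, 0, -0.0015, 0, 0, 0, -1],
])

```text
time_s: 20.37
ee_pos: [0.5483, 0.3927, 0.0634]
eef_rot: [3.14, 0.001, 1.973]
force: [-0.1, 0.1, -2.0]
grip_width: 0.0108
```

Call:
servo_tool([
  [0, 0, -0.0005, 0, 0, 0, -1],
  [0, 0, -0.001, 0, 0, 0, -1],
  [0, 0, -0.0013, 0, 0, 0, -1],
  [0, 0, -0.0017, 0, 0, 0, -1],
  [0, 0, -0.002, 0, 0, 0, -1],
  [0, 0, -0.002, 0, 0, 0, -1],
  [0, 0, -0.002, 0, 0, 0, -1],
  [0, 0, -0.002, 0, 0, 0, -1],
])

```text
time_s: 21.03
ee_pos: [0.5483, 0.3928, 0.0619]
eef_rot: [3.14, 0.001, 1.973]
force: [-3.0, -1.5, 6.0]
grip_width: 0.0105
```

Call:
servo_tool([
  [0, 0, 0, 0, 0, 0, -0.6],
  [0, 0, 0, 0, 0, 0, -0.3],
  [0, 0, 0, 0, 0, 0, -0.1],
  [0, 0, 0, 0, 0, 0, 0],
  [0, 0, 0.015, 0, 0, 0, 0],
  [0, 0, 0.04, 0, 0, 0, 0],
  [0, 0, 0.07, 0, 0, 0, 0],
  [0, 0, 0.1, 0, 0, 0, 0],
])

```text
time_s: 21.7
ee_pos: [0.5481, 0.3926, 0.1626]
eef_rot: [3.141, 0.001, 1.973]
force: [-0.3, -0.1, -0.9]
grip_width: 0.047
```

Call:
servo_tool([
  [-0.008, -0.03, 0.01, 0, 0, -0.09, 0],
  [-0.018, -0.07, 0.01, 0, 0, -0.18, 0],
  [-0.028, -0.11, 0.01, 0, 0, -0.28, 0],
  [-0.038, -0.15, 0.01, 0, 0, -0.38, 0],
  [-0.048, -0.19, 0.01, 0, 0, -0.48, 0],
  [-0.058, -0.23, 0, 0, 0, -0.58, 0],
  [-0.068, -0.27, -0.01, 0, 0, -0.67, 0],
  [-0.078, -0.31, -0.02, 0, 0, -0.76, 0],
])

```text
time_s: 22.37
ee_pos: [0.4698, 0.0831, 0.143]
eef_rot: [3.14, 0.001, 1.209]
force: [1.0, -0.2, -0.8]
grip_width: 0.0472
```

Call:
servo_tool([
  [-0.01, -0.038, 0, 0, 0, 0, 0],
  [-0.02, -0.076, -0.01, 0, 0, 0, 0],
  [-0.03, -0.114, -0.02, 0, 0, 0, 0],
  [-0.04, -0.152, -0.035, 0, 0, 0, 0],
  [-0.05, -0.19, -0.05, 0, 0, 0, 0],
  [-0.057, -0.22, -0.065, 0, 0, 0, 0],
  [-0.059, -0.236, -0.065, 0, 0, 0, 0],
  [-0.059, -0.236, -0.065, 0, 0, 0, 0],
])

```text
time_s: 23.03
ee_pos: [0.41, -0.1552, 0.0775]
eef_rot: [3.141, 0.001, 1.206]
force: [0.5, 0.4, 0.7]
grip_width: 0.0467
```

```bash
python3 - <<'E'
from m import *
W,o,d=wcloud("w8.png");print(o["ee_pos"],o["eef_rot"],o["force"],o["grip_width"])
print(circ(W,(.411,-.155),.02,.004,.03),circ(W,(.411,-.155),.02,.017,.03))
d=cams.camera("scene");save(d,"s8.png",(300,30,500,180),3)
E
```

```text
[ 0.41003693 -0.15523452  0.07750517] [3.14090352e+00 8.17656469e-04 1.20578460e+00] [0.48740341 0.35173352 0.66718699] 0.0466914068377051
(629, array([ 0.4119, -0.1557,  0.0166]), (0.4118, -0.1564, 0.0109), np.float64(0.0218)) (395, array([ 0.4117, -0.1564,  0.0199]), (0.4116, -0.1567, 0.0099), np.float64(0.0218))
```

View pics/s8.png

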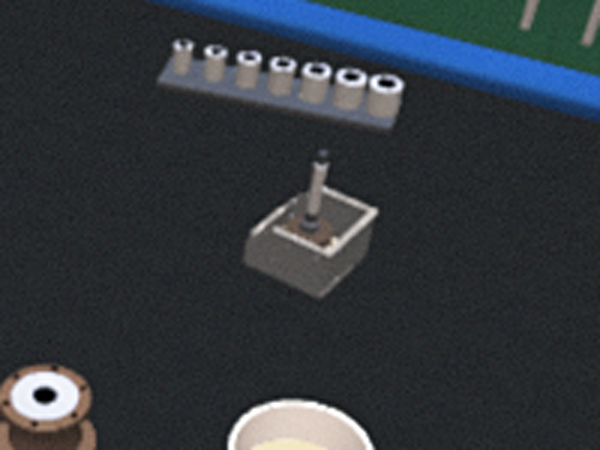

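View pics/w8.png

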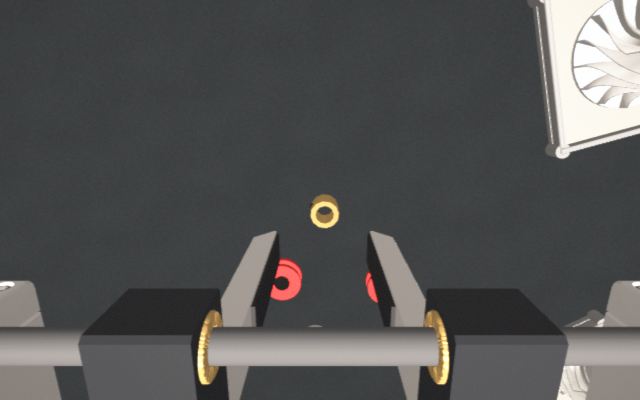

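The rotor stands in the bin. The bush is at (324,212), centred between the fingers.

Call:
servo_tool([
  [0.0015, -0.001, -0.02, 0, 0, 0, 0],
  [0.0015, -0.001, -0.045, 0, 0, 0, 0],
  [0.0015, -0.001, -0.062, 0, 0, 0, 0],
  [0.0015, -0.001, -0.072, 0, 0, 0, 0],
  [0.0015, -0.001, -0.072, 0, 0, 0, 0],
  [0.0015, -0.001, -0.072, 0, 0, 0, -0.4],
  [0.0015, -0.001, -0.072, 0, 0, 0, -0.7],
  [0.0015, -0.001, -0.072, 0, 0, 0, -1],
], newtons=15)

```text
time_s: 23.8
ee_pos: [0.4131, -0.154, 0.0073]
eef_rot: [3.138, 0.001, 1.208]
force: [-0.1, 0.2, -0.1]
grip_width: 0.0303
```

Call:
servo_tool([
  [0, 0, 0, 0, 0, 0, -1],
  [0, 0, 0, 0, 0, 0, -1],
  [0, 0, 0, 0, 0, 0, -1],
  [0, 0, 0.02, 0, 0, 0, -1],
  [0, 0, 0.045, 0, 0, 0, -1],
  [0, 0, 0.08, 0, 0, 0, -1],
  [0, 0, 0.1, 0, 0, 0, -1],
  [0, 0, 0.1, 0, 0, 0, -1],
])

```text
time_s: 24.47
ee_pos: [0.4148, -0.1548, 0.1113]
eef_rot: [3.131, 0.001, 1.208]
force: [-0.4, 0.5, 0.7]
grip_width: 0.0194
```

Call:
servo_tool([
  [0.02, 0.022, 0, 0.004, 0.009, 0.04, -1],
  [0.045, 0.048, 0, 0.004, 0.009, 0.08, -1],
  [0.07, 0.076, 0, 0.004, 0.009, 0.14, -1],
  [0.097, 0.104, 0, 0.004, 0.009, 0.2, -1],
  [0.124, 0.133, 0, 0.004, 0.009, 0.26, -1],
  [0.151, 0.162, 0, 0.004, 0.009, 0.32, -1],
  [0.178, 0.191, 0, 0.004, 0.009, 0.38, -1],
  [0.2, 0.216, 0, 0.004, 0.009, 0.4, -1],
])

```text
time_s: 25.13
ee_pos: [0.6157, 0.0633, 0.11]
eef_rot: [-3.141, -0.001, 1.612]
force: [0.6, -0.8, -0.3]
grip_width: 0.0196
```

Call:
servo_tool([
  [0.02, 0.021, 0, 0, 0, 0, -1],
  [0.032, 0.035, 0, 0, 0, 0, -1],
  [0.032, 0.035, -0.02, 0, 0, 0, -1],
  [0.032, 0.035, -0.045, 0, 0, 0, -1],
  [0.032, 0.035, -0.07, 0, 0, 0, -1],
  [0.032, 0.035, -0.09, 0, 0, 0, -1],
  [0.032, 0.035, -0.098, 0, 0, 0, -1],
  [0.032, 0.035, -0.098, 0, 0, 0, -1],
])

```text
time_s: 25.8
ee_pos: [0.6465, 0.0982, 0.0095]
eef_rot: [-3.138, -0.001, 1.612]
force: [0.2, -0.6, -0.5]
grip_width: 0.0193
```

Call:
servo_tool([
  [0, 0, 0, 0, 0, 0, -0.4],
  [0, 0, 0, 0, 0, 0, -0.28],
  [0, 0, 0, 0, 0, 0, -0.28],
  [0, 0, 0.02, 0, 0, 0, -0.28],
  [0, 0, 0.05, 0, 0, 0, -0.28],
  [0, 0, 0.08, 0, 0, 0, -0.28],
  [0, 0, 0.1, 0, 0, 0, 0],
  [-0.02, -0.025, 0.1, 0, 0, -0.05, 0],
])

```text
time_s: 26.47
ee_pos: [0.63, 0.0758, 0.115]
eef_rot: [3.136, -0.002, 1.566]
force: [0.5, -1.5, -0.0]
grip_width: 0.0439
```

Call:
servo_tool([
  [-0.02, -0.025, 0, 0, 0.005, -0.08, 0],
  [-0.045, -0.056, 0, 0, 0.005, -0.16, 0],
  [-0.07, -0.088, 0, 0, 0.005, -0.24, 0],
  [-0.096, -0.12, 0, 0, 0.005, -0.32, 0],
  [-0.122, -0.152, 0, 0, 0.005, -0.4, 0],
  [-0.148, -0.184, 0, 0, 0.005, -0.48, 0],
  [-0.174, -0.216, 0, 0, 0.005, -0.55, 0],
  [-0.2, -0.248, 0, 0, 0.005, -0.616, 0],
])

```text
time_s: 27.13
ee_pos: [0.4286, -0.1734, 0.1157]
eef_rot: [3.139, -0.001, 0.946]
force: [0.6, -1.0, 0.1]
grip_width: 0.0467
```

Call:
servo_tool([
  [-0.024, -0.03, 0, 0, 0, 0, 0],
  [-0.05, -0.064, 0, 0, 0, 0, 0],
  [-0.066, -0.084, -0.01, 0, 0, 0, 0],
  [-0.0685, -0.088, -0.02, 0, 0, 0, 0],
  [-0.0685, -0.088, -0.035, 0, 0, 0, 0],
  [-0.0685, -0.088, -0.035, 0, 0, 0, 0],
  [-0.0685, -0.088, -0.035, 0, 0, 0, 0],
  [-0.0685, -0.088, -0.035, 0, 0, 0, 0],
])

```text
time_s: 27.8
ee_pos: [0.3608, -0.2612, 0.0814]
eef_rot: [3.139, -0.001, 0.947]
force: [-0.5, 0.4, -0.3]
grip_width: 0.0468
```

```bash
python3 - <<'E'
from m import *
W,o,d=wcloud("w9.png");print(o["ee_pos"],o["eef_rot"],o["force"],o["grip_width"])
print(circ(W,(.3615,-.26),.025,.004,.03),circ(W,(.3615,-.26),.025,.011,.03))
d=cams.camera("scene");save(d,"s9.png",(300,130,500,280),3)
E
```

```text
[ 0.36079071 -0.26116487  0.08140127] [ 3.13854490e+00 -1.08906341e-03  9.47157777e-01] [-0.48749889  0.41212354 -0.34971935] 0.04681878721005895
(1227, array([ 0.3639, -0.2611,  0.0139]), (0.3634, -0.2619, 0.0143), np.float64(0.0169)) (1167, array([ 0.3637, -0.2615,  0.0143]), (0.3633, -0.2619, 0.0143), np.float64(0.0169))
```

View pics/s9.png

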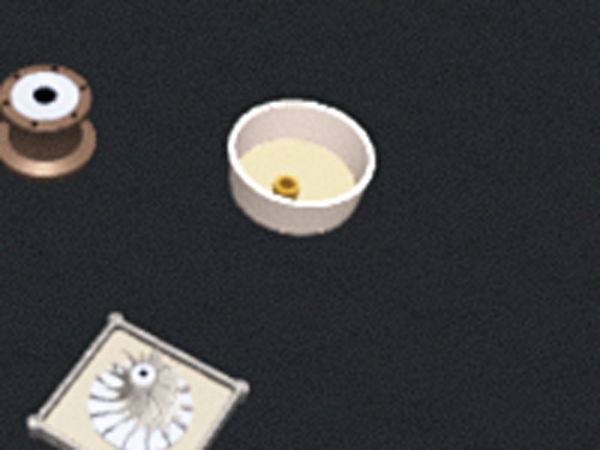

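View pics/w9.png

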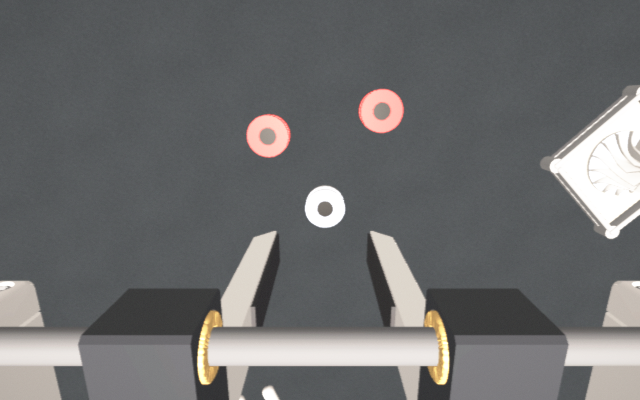

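The bush stands in the tub. The steel collar is at (325,207), centred between the fingers.

Call:
servo_tool([
  [0.002, 0, -0.02, 0.001, 0.002, 0, 0],
  [0.002, 0, -0.045, 0.001, 0.002, 0, 0],
  [0.002, 0, -0.065, 0.001, 0.002, 0, 0],
  [0.002, 0, -0.077, 0.001, 0.002, 0, 0],
  [0.002, 0, -0.077, 0.001, 0.002, 0, 0],
  [0.002, 0, -0.077, 0.001, 0.002, 0, -0.4],
  [0.002, 0, -0.077, 0.001, 0.002, 0, -0.7],
  [0.002, 0, -0.077, 0.001, 0.002, 0, -1],
], newtons=15)

```text
time_s: 28.57
ee_pos: [0.3634, -0.2616, 0.0056]
eef_rot: [3.138, -0.001, 0.947]
force: [0.2, 0.9, 0.1]
grip_width: 0.0307
```

Call:
servo_tool([
  [0, 0, 0, 0, 0, 0, -1],
  [0, 0, 0, 0, 0, 0, -1],
  [0, 0, 0, 0, 0, 0, -1],
  [0, 0, 0.02, 0, 0, 0, -1],
  [0, 0, 0.045, 0, 0, 0, -1],
  [0, 0, 0.08, 0, 0, 0, -1],
  [0, 0, 0.1, 0, 0, 0, -1],
  [0, 0, 0.1, 0, 0, 0, -1],
])

```text
time_s: 29.23
ee_pos: [0.3649, -0.2629, 0.1097]
eef_rot: [3.132, 0.0, 0.947]
force: [-0.5, -0.2, -0.6]
grip_width: 0.0273
```

Call:
servo_tool([
  [0.016, 0.023, 0, 0.005, 0.007, 0.06, -1],
  [0.036, 0.052, 0, 0.005, 0.007, 0.14, -1],
  [0.056, 0.081, 0, 0.005, 0.007, 0.22, -1],
  [0.077, 0.11, 0, 0.005, 0.007, 0.3, -1],
  [0.098, 0.14, 0, 0.005, 0.007, 0.38, -1],
  [0.119, 0.17, 0, 0.005, 0.007, 0.46, -1],
  [0.14, 0.2, 0, 0.005, 0.007, 0.54, -1],
  [0.161, 0.23, 0, 0.005, 0.007, 0.62, -1],
])

```text
time_s: 29.9
ee_pos: [0.5263, -0.031, 0.1088]
eef_rot: [3.141, -0.003, 1.571]
force: [0.6, -0.7, 0.1]
grip_width: 0.0272
```

Call:
servo_tool([
  [0.02, 0.029, 0, 0, 0, 0, -1],
  [0.041, 0.059, 0, 0, 0, 0, -1],
  [0.062, 0.089, 0, 0, 0, 0, -1],
  [0.083, 0.119, 0, 0, 0, 0, -1],
  [0.104, 0.148, 0, 0, 0, 0, -1],
  [0.116, 0.166, 0, 0, 0, 0, -1],
  [0.121, 0.173, 0, 0, 0, 0, -1],
  [0.121, 0.173, 0, 0, 0, 0, -1],
])

```text
time_s: 30.57
ee_pos: [0.6472, 0.1431, 0.1073]
eef_rot: [-3.141, -0.002, 1.573]
force: [0.1, -0.4, 0.2]
grip_width: 0.0274
```

Call:
servo_tool([
  [0, -0.004, -0.01, 0, 0, 0, -1],
  [0, -0.004, -0.03, 0, 0, 0, -1],
  [0, -0.004, -0.05, 0, 0, 0, -1],
  [0, -0.004, -0.07, 0, 0, 0, -1],
  [0, -0.004, -0.085, 0, 0, 0, -1],
  [0, -0.004, -0.093, 0, 0, 0, -1],
  [0, -0.004, -0.097, 0, 0, 0, -1],
  [0, -0.004, -0.097, 0, 0, 0, -1],
])

```text
time_s: 31.23
ee_pos: [0.6468, 0.1381, 0.0098]
eef_rot: [-3.14, -0.002, 1.572]
force: [0.1, 0.6, -0.3]
grip_width: 0.0274
```

Call:
servo_tool([
  [0, 0, 0, 0, 0, 0, -0.3],
  [0, 0, 0, 0, 0, 0, -0.22],
  [0, 0, 0, 0, 0, 0, -0.22],
  [0, 0, 0.02, 0, 0, 0, -0.22],
  [0, 0, 0.05, 0, 0, 0, -0.22],
  [0, 0, 0.08, 0, 0, 0, -0.22],
  [0, 0, 0.12, 0, 0, 0, 0],
  [-0.03, 0, 0.14, 0, 0, 0, 0],
])

```text
time_s: 31.9
ee_pos: [0.6203, 0.138, 0.1549]
eef_rot: [3.136, -0.003, 1.571]
force: [0.1, 0.2, 1.3]
grip_width: 0.0454
```

Call:
servo_tool([
  [-0.03, 0, 0.03, 0, 0, 0, 0],
  [-0.07, 0, 0.05, 0, 0, 0, 0],
  [-0.11, 0, 0.06, 0, 0, 0, 0],
  [-0.15, 0, 0.06, 0, 0, 0, 0],
  [-0.19, 0, 0.06, 0, 0, 0, 0],
  [-0.22, 0, 0.06, 0, 0, 0, 0],
  [-0.24, 0, 0.06, 0, 0, 0, 0],
  [-0.24, 0, 0.06, 0, 0, 0, 0],
])

```text
time_s: 32.57
ee_pos: [0.3778, 0.1381, 0.2159]
eef_rot: [3.134, -0.004, 1.573]
force: [0.0, -0.1, -0.4]
grip_width: 0.0472
```

```bash
python3 - <<'E'
from m import *
o=ctrl.get_obs();print(o["ee_pos"],o["force"],o["time_s"])
for n in["top","scene"]:
    d=cams.camera(n);save(d,n+"10.png");W=cloud(d)
    if n=="scene": save(d,"s10.png",(170,60,470,400),1.7)
    else: save(d,"t10.png",(140,110,470,260),2.3)
    for k,c,r,h0,h1 in[("wl",(.632,-.1275),.045,.012,.06),("ws",(.553,-.3595),.03,.012,.06),("shaft lo",(.548,.392),.025,.042,.065),("shaft hi",(.548,.392),.025,.09,.12),("tub",(.647,.1175),.042,.008,.03),("housing",(.454,.06),.055,.045,.08)]:print(n,k,circ(W,c,r,h0,h1))
E
```

```text
[0.37777769 0.13810047 0.2158868 ] [ 0.00123317 -0.11601503 -0.41187248] 32.5667
top wl (295, array([ 0.6297, -0.126 ,  0.0307]), (0.632, -0.1258, 0.035), np.float64(0.0498))
top ws (126, array([ 0.5502, -0.3564,  0.0274]), (0.5496, -0.3567, 0.0214), np.float64(0.0408))
top shaft lo (15, array([0.5454, 0.39  , 0.0532]), (0.5459, 0.3916, 0.0052), np.float64(0.0647))
top shaft hi (21, array([0.5458, 0.3916, 0.1043]), (0.5461, 0.393, 0.0047), np.float64(0.1138))
top tub (122, array([0.6449, 0.1242, 0.0169]), (0.6423, 0.1194, 0.0337), np.float64(0.0256))
top housing (562, array([0.454 , 0.0594, 0.056 ]), (0.454, 0.0595, 0.036), np.float64(0.0619))
scene wl (526, array([ 0.6372, -0.1294,  0.0308]), (0.6333, -0.1261, 0.0343), np.float64(0.0484))
scene ws (323, array([ 0.5569, -0.3583,  0.0276]), (0.5572, -0.3591, 0.0207), np.float64(0.0403))
scene shaft lo (30, array([0.5489, 0.3915, 0.0534]), (0.549, 0.3923, 0.0062), np.float64(0.0645))
scene shaft hi (31, array([0.5484, 0.392 , 0.1016]), (0.5483, 0.3932, 0.0055), np.float64(0.112))
scene tub (153, array([0.6474, 0.1208, 0.0169]), (0.6472, 0.1202, 0.0339), np.float64(0.0241))
scene housing (586, array([0.4574, 0.0565, 0.0549]), (0.4542, 0.0594, 0.0377), np.float64(0.059))
```

View pics/s10.png

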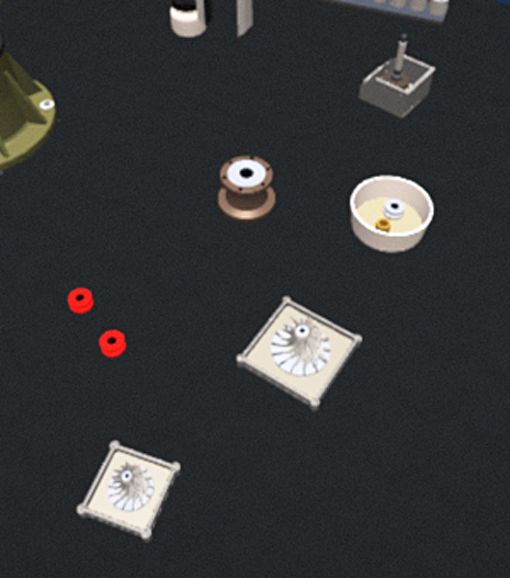

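View pics/t10.png

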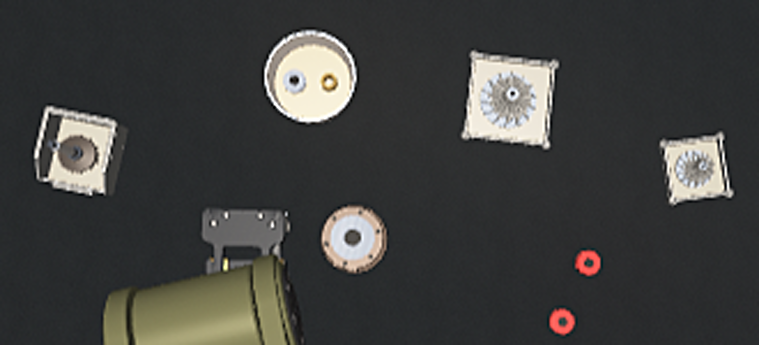

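Everything is in place and upright, and the housing hasn't moved. Handing in.

```bash
python3 -c "
from station import hand_in
print(hand_in())"
```

```text
the job is handed in; nothing more can be done
None
```

All five parts are sorted and the job was handed in at about 33 s of the 138 s allowed, with no verdict reported.

- **Wheels:** the large and small compressor wheels were each set down on contact. They lie flat in the larger and smaller tray.
- **Rotor:** it was set down on contact and stands shaft up in the tall bin. The low and high shaft centres agree to about 1–2 mm in both cameras.
- **Bush and collar:** both stand in the round tub. I took the bare steel collar and left the two red look-alikes where they were.
- **Housing:** its measured position stayed within about 1 mm, which is inside the measurement error.

The last top and scene pictures and depth checks agreed to within a few millimetres (up to about 8 mm for the small wheel's centre). The wrist force readings stayed below about 15 N, and no check failed.

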